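# Start the next endurance test of clock movements

## Robot

A 7-joint arm with a two-finger parallel gripper is mounted at the origin on the work surface. World frame = base frame: x ahead of the robot, y to its left, z up, the work surface at z = 0. Lengths are in m, angles in rad, forces in N, time in s.
With the tool pointing down it reaches from about 0.4 to 0.875 m from the base axis. Payload 6.5 kg.
Tool frame: the origin (TCP) lies on the centre line of the jaws, within the pads' length; the fingertips stand bot.tips_ahead ahead of it and the grasp point (between the pads) lies 6 mm ahead of it (bot.tips_ahead is the distance from the TCP to the fingertips, in m); z points along the fingers, y is the line along which they close (so a half turn about z gives the same grasp; the last joint's range is limited). The gripper opens to 85 mm and grips with 20 to 120 N. Pads are 22 mm wide; open, the fingers measure 114 mm over their backs; the gripper's body (76 mm by 85 mm) begins 54 mm behind the grasp point. The pads swing forward as they close: fully open they stand 13 mm farther back than shut.
Start: joints at [1.047, 0.536, -0.004, 1.538, 0.003, 1.067, -0.071], TCP at [0.287, -0.583, 0.234] pointing down, gripper open.
Joint ranges: [-2.7, 2.7], [-0.37, 2.16], [-1.27, 1.26], [0.24, 2.4], [-1.31, 4.45], [0.19, 1.91], [-2.76, 2.76]. Speed limits (rad/s): [2.39, 2.39, 3.14, 3.14, 3.14, 3.14, 3.14].

## Interface

Orientations are given as a rotation vector (axis times angle).
In Python, from cell import bot gives the robot as it stands.
- The arm moves only by the tool arm_command, never from a script. Its argument "commands" is a list that holds one entry, the list of rows, each a list of 7 numbers: the opening, from -1 (shut) to 1 (fully open), then the shift along the tool's x, y, z scaled (see below), then the turn, a rotation vector about the tool's x, y, z scaled (see below). A call has 1 to 20 rows; each row is the pose to reach, as a shift and turn from the pose commanded when the call began, along the tool's axes at that moment; what a row does not reach only later rows make up. The controller multiplies each number of a shift by 500 mm and each number of a turn by pi/2 rad. A row lasts 1/8 s, in which the tool goes at most 62.5 mm and 10.7 degrees, less where a joint would pass 70% of its speed; a pose out of reach is approached as far as the arm can. A call with a number of a shift or a turn outside -1 to 1 is refused whole. A call with a gripper value outside its range is refused whole. The fingers move at their own pace and stop on an object; the grip force is fixed at half the most. Time passes only in rows, so rows that repeat a pose let the fingers close. It gives the time, the measured TCP pose, the force, the opening and the grip force at its end, in the units of the state.
- bot.get_obs(): the state, without advancing time (a new reading comes with each control period).
- bot.capture(name): name is "scene" or "top"; returns a dict with "img" (420x560x3 uint8, red, green, blue), "range_z" (420x560 float32, m along the optical axis (not along the pixel's ray), 0 where there is no reading), "camera_matrix" (3x3 intrinsics, pixels), "k1" (the pictures are not rectified: a ray, as slopes to the right and down, at radius r is drawn at 1 + k1 r^2 times it, then the intrinsics apply), "R" (3x3) and "t" (3): a world point X has camera coordinates R X + t. Camera axes: x right, y down, z forward; pixel columns grow to the right and rows downward; lengths in m; the calibration is good to about 2 mm. A picture is of the moment at which its call begins.
- bot.job_done(): hands the job in; it is judged then, once.
The state is a dict: "clock": time; "joint_pos": joint angles; "dq": joint speeds; "joint_torque": joint torques, N m; "tool_pos": TCP position; "tool_rot": TCP orientation; "wrist_force": force on the tool from outside, world axes, zero at the start; "ft_torque": the same for the moment, N m; "gripper_width": finger opening in m; "grip_force": force on a finger pad.
Only numpy, scipy, OpenCV 4.12 (cv2) and the standard library are available. Lean on these libraries where they do the work, as an engineer would, in place of code of your own. Each camera call takes 0.05 s, during which the arm holds its last target. There are 200 camera calls.

## Task

Change over the test tray: first take every finished dark steel movement with a black dial out of the blue-walled test tray and stand it in the green tray, and stand every brass movement with a white dial, dial up, in a nest of its own in the test tray. Then swing the hold-down bar shut over them until its end rests in the catch, and only after that turn the brass knob on the grey box until its white pointer is at the red mark, and lastly pull the knob straight up as far as it goes, leaving it locked out with the pointer still at the mark. Leave the other things on the bench where they are.

Things in the scene. Friction and masses are not known exactly. Their poses are not given: they have to be found in the camera images.
- new1_center (a point): Centre (half-way up, 25 mm above its underside) of a brass clock movement: upright smooth drum, 56 mm diameter, 50 mm tall, about 0.25 kg, white dial on top; z axis up out of the dial. To be tested. 3 or 4 of the four are present; they start standing on the bench.
- new2_center (a point): Centre (half-way up, 25 mm above its underside) of a brass clock movement: upright smooth drum, 56 mm diameter, 50 mm tall, about 0.25 kg, white dial on top; z axis up out of the dial. To be tested. 3 or 4 of the four are present; they start standing on the bench.
- new3_center (a point): Centre (half-way up, 25 mm above its underside) of a brass clock movement: upright smooth drum, 56 mm diameter, 50 mm tall, about 0.25 kg, white dial on top; z axis up out of the dial. To be tested. 3 or 4 of the four are present; they start standing on the bench.
- new4_center (a point): Centre (half-way up, 25 mm above its underside) of a brass clock movement: upright smooth drum, 56 mm diameter, 50 mm tall, about 0.25 kg, white dial on top; z axis up out of the dial. To be tested. 3 or 4 of the four are present; they start standing on the bench.
- done1_center (a point): Centre (25 mm above its underside) of a finished movement: same drum, 56 mm diameter, 50 mm tall, dark steel case and black dial with yellow hands; z axis up out of the dial. Starts standing in a nest of the test tray; 1 or 2 of the three are present.
- done2_center (a point): Centre (25 mm above its underside) of a finished movement: same drum, 56 mm diameter, 50 mm tall, dark steel case and black dial with yellow hands; z axis up out of the dial. Starts standing in a nest of the test tray; 1 or 2 of the three are present.
- done3_center (a point): Centre (25 mm above its underside) of a finished movement: same drum, 56 mm diameter, 50 mm tall, dark steel case and black dial with yellow hands; z axis up out of the dial. Starts standing in a nest of the test tray; 1 or 2 of the three are present.
- tray: Fixed test tray: base 5 mm thick, blue walls and cross dividers up to 17 mm above the bench form 2 x 2 nests, each 76 mm square inside, floor 5 mm above the bench. Origin on the bench at the block's centre; x points from hinge post to catch, z up. Nest centres at x, y = +-49 mm. Post (28 mm diameter) at x = -135; dark C-shaped catch at x = 122, y = 0, open to -y, 85 mm tall.
- bar_handle (a point): Grip point on the axis of the upright black round handle of the hold-down bar: 20 mm diameter, rising from 74 to 116 mm above the bench; this point at 96 mm. It is 200 mm from the hinge.
- bar_hinge (a point): Point on the vertical hinge axis of the hold-down bar, 96 mm above the bench.
- bar (a joint): Level hold-down bar, 262 x 22 mm, with an orange disc (110 mm diameter) half-way, 66 to 74 mm above the bench, turning about bar_hinge. 0 rad = closed: along the tray's +x, end in the catch, at its stop. Positive = open, clockwise from above (to the tray's -y), up to 1.9; starts at 1.45 to 1.65. Stays where left (friction 0.2 N m); clears movements standing in the nests.
- outtray: Green tray for finished movements, fixed to the bench: 200 mm along its x, 130 mm along its y, walls 4 mm thick and 16 mm high, floor 5 mm above the bench. Origin under its centre.
- knob_grip (a point): Grip point on the knob's vertical axis. The knob is a brass bar 62 mm long, 18 wide, 36 tall, on top of the fixed grey box (140 mm square, 60 mm tall). The point is 22 mm above the bar's underside, 14 mm below its top, 96 mm above the bench when pushed in. The bar's length lies along this point's x axis, which points to the pointer.
- pointer (a point): Tip of the white pointer, which turns with the knob on its black skirt (72 mm diameter, top 72 mm above the bench); 45 mm from the knob's axis.
- mark (a point): Red mark on the box's dial, 45 mm from the knob's axis: the place where the pointer tip must come. Its place on the dial differs from start to start; it cannot be moved by touch.
- knob_turn (a joint): Knob angle, rad, positive counter-clockwise from above, stops at -1.7 and +1.7, friction about 0.06 N m; stays where it is left. From the start the mark is always reached by turning counter-clockwise, by 0.7 to 2.6 rad.
- knob_pull (a joint): How far the knob is pulled up out of the box, m: 0 = pushed in (start), 0.014 = fully out against its stop. Stiff, about 4 N either way, and stays where it is left. Skirt and pointer do not rise with it.
- screwdriver: Screwdriver, 180 mm, lying on the bench. Leave alone. Origin at its middle, on the bench.
- tweezers: Steel tweezers, 130 mm, lying. Leave alone. Origin at the middle, on the bench.
- loupe: Black eye loupe, 42 mm diameter, 40 mm tall. Leave alone. Origin under its centre.
- oil: Small amber oil bottle, 36 mm diameter, 75 mm tall. Leave alone. Origin under its centre.
- jar: Small clear jar, 60 mm diameter, 60 mm tall. Leave alone. Origin under its centre.
- pinvice: Brass pin vice with wooden handle, 170 mm, lying. Leave alone. Origin near its middle, on the bench.

How it is judged:
By the outcome, as a careful person would: the job done as asked, in the order asked, and still so for the second after the job is handed in, with the robot touching nothing.
Of new1, new2, new3, new4 only 3 to 4 are there at a start; the rules pass over those that are not, and their reading is None.
Of done1, done2, done3 only 1 to 2 are there at a start; the rules pass over those that are not, and their reading is None.
At some moment in a run one of new1, new2, new3, new4, done1, done2, done3 may be knocked a few centimetres aside while the robot is not near it.
Once in a run the grip may slacken for a moment while it holds something.
It also fails if it takes over 208 s, if anything falls off the work surface, if the arm or the gripper's body presses on something with over 40 N, if the wrist force passes 120 N, or if a joint passes its speed limit or range.

## Working session

There is one attempt and no reset: what is moved stays moved. The work goes in short steps, Python scripts to look and compute and a tool call to move; the robot and the scene stay as the last step left them, time stands still between calls to the robot, and variables do not carry over. Pictures are saved under pics/ and viewed, at most 14 in all, crops included, and the job is handed in when it is done.

Besides the shell and the picture viewer there is one more tool, called in YAML: its name, and indented under it one key for each argument. arm_command: Moves the arm, as the interface text tells. Its arguments: {"type":"object","properties":{"commands":{"type":"array","items":{"type":"array","items":{"type":"array","items":{"type":"number"}}}}},"required":["commands"]}

```bash
mkdir -p pics; cat > h.py <<'E'
import numpy as np, cv2
from scipy.spatial.transform import Rotation as Rn
from cell import bot
def undist(c,uv):
    K=c["camera_matrix"];k=c["k1"];uv=np.atleast_2d(np.array(uv,float))
    d=np.c_[(uv[:,0]-K[0,2])/K[0,0],(uv[:,1]-K[1,2])/K[1,1]];s=d.copy()
    for _ in range(20): s=d/(1+k*(s**2).sum(1,keepdims=True))
    return s
def plane(c,uv,z):
    s=undist(c,uv);R=np.array(c["R"]);t=np.array(c["t"])
    o=-R.T@t;d=np.c_[s,np.ones(len(s))]@R
    return o+d*((z-o[2])/d[:,2])[:,None]
def cloud(c):
    h,w=c["range_z"].shape;v,u=np.mgrid[:h,:w]
    s=undist(c,np.c_[u.ravel(),v.ravel()]);z=c["range_z"].ravel()[:,None]
    P=(np.c_[s,np.ones(len(s))]*z-np.array(c["t"]))@np.array(c["R"])
    P[z[:,0]==0]=np.nan
    return P.reshape(h,w,3)
def save(c,n): cv2.imwrite("pics/"+n,c["img"][:,:,::-1])
E
python3 - <<'E'
from h import *
o=bot.get_obs();print(o, bot.tips_ahead)
for n in("scene","top"):
    c=bot.capture(n);save(c,n+"0.png");print(n,c["camera_matrix"],c["k1"],-np.array(c["R"]).T@c["t"],np.array(c["R"])[2])
E
```

```text
{'clock': 0.0, 'joint_pos': array([ 1.04680059,  0.537188  , -0.0044227 ,  1.53885163,  0.0025743 ,
        1.06728192, -0.07121412]), 'dq': array([-0.00065052, -0.00105278,  0.0002547 , -0.00087553, -0.00036364,
       -0.00052095,  0.00111505]), 'joint_torque': array([ 2.36785136e-04, -5.83427167e+01,  1.04870182e+00, -2.59115177e+01,
        1.23539177e-02,  9.60282166e-03, -1.19957377e-05]), 'tool_pos': array([ 0.28699347, -0.58252765,  0.23360745]), 'tool_rot': array([-3.05803307e+00, -7.12514970e-01,  7.84040248e-04]), 'wrist_force': array([-0.30878529, -0.37390383,  0.35237847]), 'ft_torque': array([-0.0032491 , -0.01058581,  0.04887428]), 'grip_force': 0.0, 'gripper_width': 0.08536718136502612} 0.025
scene [[534.87333365   0.         270.49323868]
 [  0.         534.87333365 212.83534079]
 [  0.           0.           1.        ]] 0.03444318777161644 [1.39831311 0.46710336 1.06350234] [-0.60714247 -0.3894772  -0.69259333]
top [[461.73770548   0.         280.13549127]
 [  0.         461.73770548 200.86127367]
 [  0.           0.           1.        ]] -0.13180318096165994 [ 0.30135729 -0.07822146  1.22925181] [ 0.22283128 -0.0051622  -0.97484336]
```

View pics/top0.png

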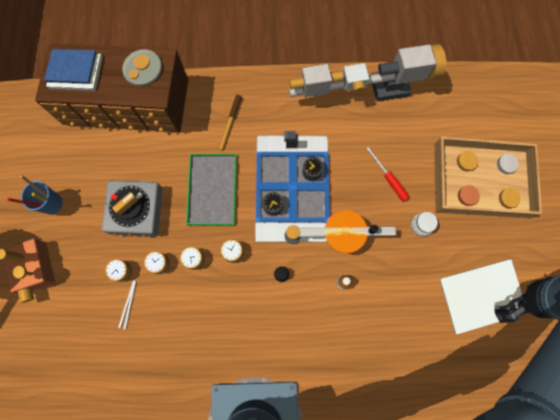

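View pics/scene0.png

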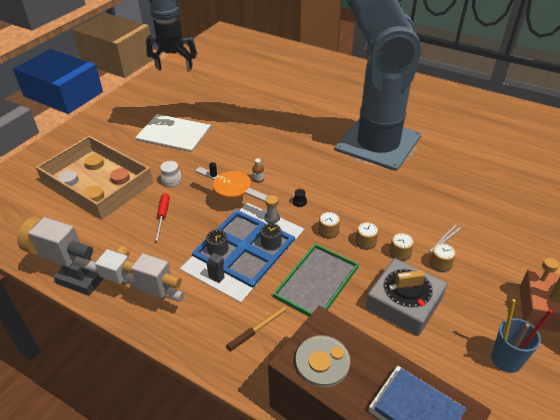

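The top view shows four white-dial movements at about (117,270), (155,262), (191,258) and (232,250). Two black-dial ones are in the nests at (313,168) and (274,204). The bar handle is at (374,230), hinge at (292,234), green tray at (213,190) and the knob box at (133,207). The scene view agrees.

```bash
cat > meas.py <<'E'
from h import *
def blobs(m,lo,hi):
    n,l,s,ce=cv2.connectedComponentsWithStats(m.astype(np.uint8))
    return [(ce[i],s[i,4],l==i) for i in range(1,n) if lo<=s[i,4]<=hi]
def movs(c,P,hsv,z0=.035):
    # drum tops by height
    out=[]
    m=(P[:,:,2]>z0)&(P[:,:,2]<.066)&(P[:,:,0]>.3)
    return m
E
python3 - <<'E'
from meas import *
c=bot.capture("top");img=c["img"];H=cv2.cvtColor(img,cv2.COLOR_RGB2HSV);h,s,v=[H[:,:,i].astype(int) for i in range(3)]
P=cloud(c)
np.set_printoptions(precision=4,suppress=True)
u=np.arange(560)[None,:]+0*h;w=np.arange(420)[:,None]+0*h
reg=lambda a,b,x,y:(u>a)&(u<b)&(w>x)&(w<y)
# white dials
for ce,a,l in blobs((s<60)&(v>150)&reg(95,250,235,285),60,900):
    q=cv2.minEnclosingCircle(np.argwhere(l)[:,::-1].astype(np.float32));print("new",a,q[1],plane(c,q[0],.05),np.nanmedian(P[l][:,2]))
# done tops via depth
for nm,b in(("d1",(295,332,150,185)),("d2",(258,292,188,220))):
    m=reg(*b)&(P[:,:,2]>.048)&(P[:,:,2]<.062)
    ys,xs=np.where(m);q=cv2.minEnclosingCircle(np.c_[xs,ys].astype(np.float32));print(nm,m.sum(),q[1],plane(c,q[0],.055),np.nanmedian(P[m],0))
def rect(m,z,nm):
    ys,xs=np.where(m);X=plane(c,np.c_[xs,ys],z)[:,:2];r=cv2.minAreaRect((X*1000).astype(np.float32));print(nm,m.sum(),r)
m=(h>100)&(h<125)&(s>140)&(v>60)&reg(245,340,140,225);b=blobs(m,300,9999)
for x in b: rect(x[2],.017,"tray")
m=(h>50)&(h<85)&(s>120)&reg(170,250,140,235)
for x in blobs(m,100,9999): rect(x[2],.016,"out")
# bar handle, orange disc, post
m=(h<20)&(s>180)&(v>150)&reg(320,375,205,260)
for x in blobs(m,200,9999):
    ys,xs=np.where(x[2]);q=cv2.minEnclosingCircle(np.c_[xs,ys].astype(np.float32));print("disc",q[1],plane(c,q[0],.074))
m=reg(365,385,220,240)&(P[:,:,2]>.1);print("handle",m.sum(),np.nanmedian(P[m],0))
m=reg(275,310,220,250)&(P[:,:,2]>.076);print("post",m.sum(),np.nanmedian(P[m],0),np.nanmax(P[m][:,2]))
m=reg(280,302,125,150)&(P[:,:,2]>.07);print("catch",m.sum(),np.nanmedian(P[m],0),np.nanmax(P[m][:,2]))
m=reg(95,170,170,245)&(P[:,:,2]>.045)&(P[:,:,2]<.066);rect(m,.06,"box")
m=reg(105,155,180,230)&(P[:,:,2]>.1);print(np.nanmedian(P[m],0));rect(m,.11,"knob")
for nm,m in(("red",((h<8)|(h>172))&(s>150)&(v>100)),("white",(s<50)&(v>170))):
    for x in blobs(m&reg(100,165,175,240),3,300): print(nm,x[0],x[1],plane(c,x[0],.066 if nm=="red" else .073),np.nanmedian(P[x[2]],0))
cv2.imwrite("pics/knob.png",cv2.resize(img[170:245,95:170,::-1],None,fx=7,fy=7,interpolation=cv2.INTER_CUBIC))
E
```

```text
new 270 9.336899757385254 [[0.447  0.0464 0.05  ]] 0.050270112172855874
new 278 9.46163558959961 [[0.4322 0.1524 0.05  ]] 0.05061104721709661
new 275 9.605341911315918 [[0.4232 0.2462 0.05  ]] 0.05040532061859811
new 270 9.436753273010254 [[0.4064 0.3491 0.05  ]] 0.05044019709829813
d1 338 10.378283500671387 [[ 0.6607 -0.1757  0.055 ]] [ 0.6608 -0.1757  0.0556]
d2 353 10.633583068847656 [[ 0.5685 -0.0658  0.055 ]] [ 0.5683 -0.0656  0.0558]
tray 1693 ((617.502685546875, -118.71199035644531), (193.7837371826172, 190.91571044921875), 87.75045013427734)
out 117 ((621.7516479492188, 160.5514678955078), (12.384944915771484, 194.4899444580078), 88.71371459960938)
disc 20.025083541870117 [[ 0.496  -0.2493  0.074 ]]
disc 20.056270599365234 [[ 0.464  -0.2471  0.074 ]]
handle 55 [ 0.4782 -0.3111  0.1154]
post 105 [ 0.4848 -0.1144  0.0777] 0.08143320849307714
catch 100 [ 0.7404 -0.1169  0.0844] 0.09007001489335476
box 2106 ((567.7265625, 310.3868408203125), (144.29641723632812, 140.47511291503906), 85.2547607421875)
[0.5715 0.3114 0.1096]
knob 190 ((570.4072265625, 311.2086486816406), (22.03228187561035, 61.44963073730469), 39.63530349731445)
red [114.  196.5] 30 [[0.5961 0.3534 0.066 ]] [0.5973 0.3543 0.0642]
white [127.3636 197.1818] 11 [[0.5911 0.3145 0.073 ]] [0.5814 0.3027 0.1105]
white [107.5333 226.3   ] 30 [[0.5155 0.365  0.073 ]] [0.5163 0.3714 0.0603]
```

View pics/knob.png

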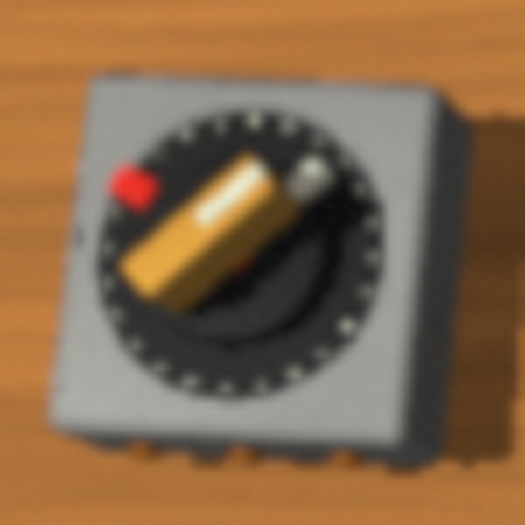

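The crop shows the red mark at crop (135,187), i.e. pixel (114,196.5). The pointer tip is at crop (315,175), i.e. pixel (140,195), on the bar's upper-right end. So the knob needs about 108° counter-clockwise.

```bash
cat >> h.py <<'E'
def plan(*wps):
    """wps: (x,y,z,yaw_deg of tool x). prints scaled shift+turn in present tool axes, rows needed"""
    o=bot.get_obs();R0=Rn.from_rotvec(o["tool_rot"]);p0=o["tool_pos"];pp=p0;Rp=R0
    print("t %.1f p %s w %.4f yaw %.1f"%(o["clock"],np.round(p0,4),o["gripper_width"],np.degrees(np.arctan2(*R0.as_matrix()[[1,0],0]))))
    for x,y,z,a in wps:
        a=np.radians(a);Rt=Rn.from_matrix(np.c_[[np.cos(a),np.sin(a),0],[np.sin(a),-np.cos(a),0],[0,0,-1]])
        p=np.array([x,y,z]);d=R0.inv().apply(p-p0)/.5;r=(R0.inv()*Rt).as_rotvec()/(np.pi/2)
        n=max(np.linalg.norm(p-pp)/.0625,np.degrees((Rp.inv()*Rt).magnitude())/10.7)
        print([round(float(q),3) for q in [*d,*r]],"rows %.1f"%n);pp=p;Rp=Rt
E
python3 - <<'E'
from h import *
c=bot.capture("top");print(plane(c,(140,195),.073))
plan((.6607,-.1757,.16,45),(.6607,-.1757,.052,45))
E
```

```text
[[0.59557546 0.28077197 0.073     ]]
t 0.2 p [ 0.2871 -0.5827  0.2339] w 0.0856 yaw 26.2
[1.03, -0.4, 0.148, -0.001, -0.0, -0.209] rows 8.9
[1.03, -0.4, 0.364, -0.001, -0.0, -0.209] rows 1.7
```

arm_command:
  commands:
    - [[1, 0.5, -0.2, 0.1, 0, 0, -0.209], [1, 0.9, -0.36, 0.12, 0, 0, -0.209], [1, 0.9, -0.36, 0.12, 0, 0, -0.209], [1, 0.9, -0.36, 0.12, 0, 0, -0.209], [1, 0.9, -0.36, 0.12, 0, 0, -0.209], [1, 0.9, -0.36, 0.12, 0, 0, -0.209], [1, 0.9, -0.36, 0.12, 0, 0, -0.209], [1, 0.9, -0.36, 0.12, 0, 0, -0.209], [1, 0.9, -0.36, 0.12, 0, 0, -0.209], [1, 0.9, -0.36, 0.12, 0, 0, -0.209], [1, 0.9, -0.36, 0.12, 0, 0, -0.209]]

```text
clock: 1.58
tool_pos: [0.6104, -0.2247, 0.1745]
tool_rot: [2.903, 1.199, -0.001]
wrist_force: [-0.2, 0.2, 0.0]
gripper_width: 0.0851
grip_force: 0.0
```

```bash
python3 - <<'E'
from h import *
c=bot.capture("top");save(c,"t1.png")
plan((.6607,-.1757,.14,45),(.6607,-.1757,.052,45))
E
```

```text
t 1.6 p [ 0.6105 -0.2246  0.1746] w 0.0851 yaw 44.9
[0.14, 0.002, 0.069, 0.0, 0.001, -0.001] rows 1.3
[0.14, 0.001, 0.245, 0.0, 0.001, -0.001] rows 1.4
```

arm_command:
  commands:
    - [[1, 0.14, 0.001, 0.069, 0, 0, 0], [1, 0.14, 0.001, 0.069, 0, 0, 0], [1, 0.14, 0.001, 0.245, 0, 0, 0], [1, 0.14, 0.001, 0.245, 0, 0, 0], [1, 0.14, 0.001, 0.245, 0, 0, 0], [-1, 0.14, 0.001, 0.245, 0, 0, 0], [-1, 0.14, 0.001, 0.245, 0, 0, 0], [-1, 0.14, 0.001, 0.245, 0, 0, 0], [-1, 0.14, 0.001, 0.245, 0, 0, 0], [-1, 0.14, 0.001, 0.245, 0, 0, 0], [-1, 0.14, 0.001, 0.1, 0, 0, 0], [-1, 0.14, 0.001, 0.0, 0, 0, 0], [-1, 0.14, 0.001, 0.0, 0, 0, 0]]

```text
clock: 3.25
tool_pos: [0.6656, -0.1745, 0.1824]
tool_rot: [2.895, 1.2, 0.017]
wrist_force: [0.2, 0.3, -0.1]
gripper_width: -0.0004
grip_force: 0.0
```

```bash
python3 - <<'E'
from h import *
c=bot.capture("top");P=cloud(c)
# green tray interior: green mask all pieces
H=cv2.cvtColor(c["img"],cv2.COLOR_RGB2HSV).astype(int);m=(H[:,:,0]>45)&(H[:,:,0]<85)&(H[:,:,1]>90)
m[:,:175]=0;m[:,250:]=0;m[:140]=0;m[240:]=0
ys,xs=np.where(m);X=plane(c,np.c_[xs,ys],.014);print(cv2.minAreaRect((X[:,:2]*1000).astype(np.float32)))
print(bot.get_obs()["grip_force"])
plan((.67,.098,.16,45),(.67,.098,.053,45))
E
```

```text
((621.1578369140625, 101.37980651855469), (131.0671844482422, 197.778564453125), 87.42876434326172)
0.0
t 3.3 p [ 0.6635 -0.1741  0.179 ] w 0.0000 yaw 45.0
[0.394, -0.376, 0.037, 0.004, -0.003, 0.0] rows 4.4
[0.393, -0.377, 0.251, 0.004, -0.003, 0.0] rows 1.7
```

```bash
python3 - <<'E'
from h import *
c=bot.capture("scene")
a=cv2.resize(c["img"][170:300,150:330,::-1],None,fx=4,fy=4);cv2.imwrite("pics/a.png",a)
E
```

```text
(no output)
```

View pics/a.png

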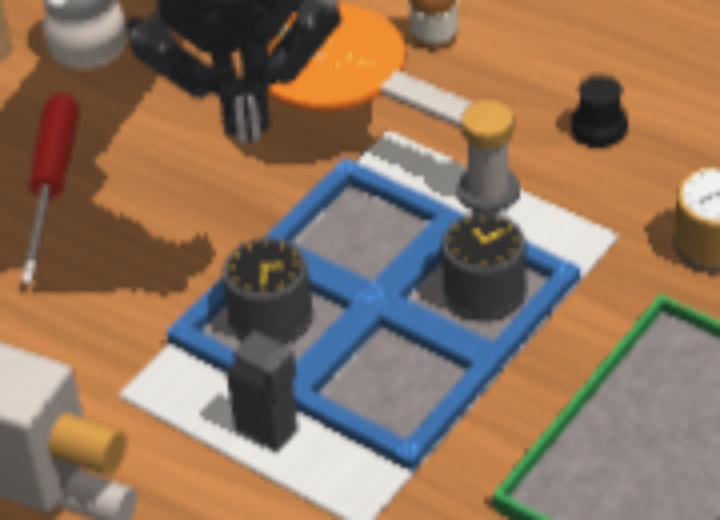

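The crop shows both black-dial drums still standing in their nests and the gripper empty: it lifted before the grip had set. I'll re-measure, go lower and check the grip before lifting.

```bash
cat >> h.py <<'E'
def drums(zt,box):
    """tops at height zt within world box x0,x1,y0,y1, by depth"""
    c=bot.capture("top");P=cloud(c);x0,x1,y0,y1=box
    m=(abs(P[:,:,2]-zt)<.007)&(P[:,:,0]>x0)&(P[:,:,0]<x1)&(P[:,:,1]>y0)&(P[:,:,1]<y1)
    n,l,s,ce=cv2.connectedComponentsWithStats(m.astype(np.uint8))
    for i in range(1,n):
        if s[i,4]>120:
            ys,xs=np.where(l==i);q=cv2.minEnclosingCircle(np.c_[xs,ys].astype(np.float32))
            print("drum",s[i,4],round(q[1],1),plane(c,q[0],zt).round(4))
    return c
E
python3 - <<'E'
from h import *
drums(.055,(.52,.72,-.22,-.02))
plan((.6607,-.1757,.12,45),(.6607,-.1757,.045,45))
E
```

```text
drum 354 10.6 [[ 0.5685 -0.0658  0.055 ]]
t 3.4 p [ 0.6609 -0.1736  0.1748] w 0.0001 yaw 45.0
[-0.003, 0.003, 0.11, 0.0, -0.0, 0.0] rows 0.9
[-0.003, 0.003, 0.26, 0.0, -0.0, 0.0] rows 1.2
```

```bash
python3 - <<'E'
from h import *
plan((.5685,-.0658,.15,45),(.5685,-.0658,.045,45))
E
```

```text
t 3.4 p [ 0.6609 -0.1736  0.1748] w 0.0001 yaw 45.0
[0.022, -0.283, 0.049, 0.0, -0.0, 0.0] rows 2.3
[0.022, -0.283, 0.259, 0.0, -0.0, 0.0] rows 1.7
```

arm_command:
  commands:
    - [[1, 0.022, -0.283, 0, 0, 0, 0], [1, 0.022, -0.283, 0, 0, 0, 0], [1, 0.022, -0.283, 0.049, 0, 0, 0], [1, 0.022, -0.283, 0.049, 0, 0, 0], [1, 0.022, -0.283, 0.049, 0, 0, 0], [1, 0.022, -0.283, 0.259, 0, 0, 0], [1, 0.022, -0.283, 0.259, 0, 0, 0], [1, 0.022, -0.283, 0.259, 0, 0, 0], [1, 0.022, -0.283, 0.259, 0, 0, 0], [-1, 0.022, -0.283, 0.259, 0, 0, 0], [-1, 0.022, -0.283, 0.259, 0, 0, 0], [-1, 0.022, -0.283, 0.259, 0, 0, 0], [-1, 0.022, -0.283, 0.259, 0, 0, 0]]

```text
clock: 5.03
tool_pos: [0.5699, -0.0658, 0.0472]
tool_rot: [2.901, 1.203, 0.003]
wrist_force: [-3.4, 0.6, 11.8]
gripper_width: 0.0531
grip_force: 60.5
```

```bash
python3 - <<'E'
from h import *
drums(.055,(.62,.72,-.22,-.1))
o=bot.get_obs();print(o["gripper_width"],o["grip_force"])
plan((.5685,-.0658,.17,45))
E
```

```text
drum 335 10.4 [[ 0.6609 -0.1759  0.055 ]]
0.05354258813309321 60.4540479183197
t 5.1 p [ 0.5699 -0.0658  0.0472] w 0.0535 yaw 45.0
[-0.002, -0.002, -0.246, 0.001, -0.001, 0.0] rows 2.0
```

arm_command:
  commands:
    - [[-1, 0, 0, -0.04, 0, 0, 0], [-1, 0, 0, -0.1, 0, 0, 0], [-1, 0, 0, -0.18, 0, 0, 0], [-1, 0, 0, -0.2, 0, 0, 0], [-1, 0, 0, -0.2, 0, 0, 0], [-1, 0, 0, -0.2, 0, 0, 0]]

```text
clock: 5.82
tool_pos: [0.5676, -0.0657, 0.1436]
tool_rot: [-2.901, -1.203, 0.004]
wrist_force: [-0.6, -0.4, -3.1]
gripper_width: 0.0532
grip_force: 64.2
```

```bash
python3 - <<'E'
from h import *
plan((.575,.101,.145,45),(.575,.101,.049,45))
E
```

```text
t 5.8 p [ 0.5676 -0.0657  0.1436] w 0.0532 yaw 45.0
[0.246, -0.225, -0.003, -0.001, 0.001, 0.0] rows 2.7
[0.247, -0.225, 0.189, -0.001, 0.001, 0.0] rows 1.5
```

arm_command:
  commands:
    - [[-1, 0.12, -0.11, 0, 0, 0, 0], [-1, 0.247, -0.225, 0, 0, 0, 0], [-1, 0.247, -0.225, 0, 0, 0, 0], [-1, 0.247, -0.225, 0, 0, 0, 0], [-1, 0.247, -0.225, 0.08, 0, 0, 0], [-1, 0.247, -0.225, 0.15, 0, 0, 0], [-1, 0.247, -0.225, 0.186, 0, 0, 0], [-1, 0.247, -0.225, 0.186, 0, 0, 0], [-1, 0.247, -0.225, 0.186, 0, 0, 0]]

```text
clock: 6.95
tool_pos: [0.5775, 0.1011, 0.053]
tool_rot: [2.902, 1.203, 0.003]
wrist_force: [0.5, 0.7, -2.4]
gripper_width: 0.0532
grip_force: 64.3
```

arm_command:
  commands:
    - [[-1, 0, 0, 0.01, 0, 0, 0], [-1, 0, 0, 0.01, 0, 0, 0], [1, 0, 0, 0.01, 0, 0, 0], [1, 0, 0, 0.01, 0, 0, 0], [1, 0, 0, 0.01, 0, 0, 0], [1, 0, 0, -0.1, 0, 0, 0], [1, 0, 0, -0.19, 0, 0, 0], [1, 0, 0, -0.19, 0, 0, 0]]

```text
clock: 7.95
tool_pos: [0.5793, 0.1018, 0.1509]
tool_rot: [2.901, 1.203, 0.012]
wrist_force: [0.1, -0.3, -0.4]
gripper_width: 0.0855
grip_force: 0.0
```

```bash
python3 - <<'E'
from h import *
drums(.055,(.5,.75,-.22,.2))
plan((.6609,-.1759,.15,45),(.6609,-.1759,.045,45))
E
```

```text
drum 332 10.4 [[ 0.661  -0.1761  0.055 ]]
t 8.0 p [0.5777 0.1013 0.1486] w 0.0856 yaw 45.0
[-0.275, 0.51, -0.003, 0.001, -0.002, 0.0] rows 4.6
[-0.275, 0.509, 0.207, 0.001, -0.002, 0.0] rows 1.7
```

arm_command:
  commands:
    - [[1, -0.14, 0.25, 0, 0, 0, 0], [1, -0.275, 0.509, 0, 0, 0, 0], [1, -0.275, 0.509, 0, 0, 0, 0], [1, -0.275, 0.509, 0, 0, 0, 0], [1, -0.275, 0.509, 0, 0, 0, 0], [1, -0.275, 0.509, 0, 0, 0, 0], [1, -0.275, 0.509, 0.207, 0, 0, 0], [1, -0.275, 0.509, 0.207, 0, 0, 0], [1, -0.275, 0.509, 0.207, 0, 0, 0], [1, -0.275, 0.509, 0.207, 0, 0, 0], [-1, -0.275, 0.509, 0.207, 0, 0, 0], [-1, -0.275, 0.509, 0.207, 0, 0, 0], [-1, -0.275, 0.509, 0.207, 0, 0, 0], [-1, -0.275, 0.509, 0.207, 0, 0, 0], [-1, -0.275, 0.509, 0.207, 0, 0, 0], [-1, -0.275, 0.509, 0.16, 0, 0, 0], [-1, -0.275, 0.509, 0.08, 0, 0, 0], [-1, -0.275, 0.509, 0, 0, 0, 0], [-1, -0.275, 0.509, 0, 0, 0, 0]]

```text
clock: 10.38
tool_pos: [0.6623, -0.1767, 0.1526]
tool_rot: [2.898, 1.201, 0.011]
wrist_force: [-0.8, -1.3, -2.7]
gripper_width: 0.053
grip_force: 63.8
```

```bash
python3 - <<'E'
from h import *
drums(.055,(.5,.75,.02,.2))
plan((.668,.101,.15,45),(.668,.101,.052,45))
E
```

```text
drum 354 10.7 [[0.5754 0.1002 0.055 ]]
t 10.4 p [ 0.6606 -0.1763  0.1499] w 0.0532 yaw 45.0
[0.403, -0.382, -0.001, 0.002, -0.001, 0.0] rows 4.4
[0.402, -0.382, 0.195, 0.002, -0.001, 0.0] rows 1.6
```

arm_command:
  commands:
    - [[-1, 0.2, -0.19, 0, 0, 0, 0], [-1, 0.402, -0.382, 0, 0, 0, 0], [-1, 0.402, -0.382, 0, 0, 0, 0], [-1, 0.402, -0.382, 0, 0, 0, 0], [-1, 0.402, -0.382, 0, 0, 0, 0], [-1, 0.402, -0.382, 0, 0, 0, 0], [-1, 0.402, -0.382, 0.1, 0, 0, 0], [-1, 0.402, -0.382, 0.16, 0, 0, 0], [-1, 0.402, -0.382, 0.194, 0, 0, 0], [-1, 0.402, -0.382, 0.194, 0, 0, 0], [-1, 0.402, -0.382, 0.202, 0, 0, 0]]

```text
clock: 11.8
tool_pos: [0.6677, 0.1011, 0.0475]
tool_rot: [2.902, 1.202, 0.004]
wrist_force: [0.4, -0.2, -2.0]
gripper_width: 0.0534
grip_force: 63.8
```

arm_command:
  commands:
    - [[1, 0, 0, 0, 0, 0, 0], [1, 0, 0, 0, 0, 0, 0], [1, 0, 0, 0, 0, 0, 0], [1, 0, 0, -0.1, 0, 0, 0], [1, 0, 0, -0.2, 0, 0, 0], [1, 0, 0, -0.2, 0, 0, 0]]

```text
clock: 12.55
tool_pos: [0.6697, 0.1019, 0.1513]
tool_rot: [2.9, 1.202, 0.014]
wrist_force: [-1.1, 0.3, 0.8]
gripper_width: 0.0854
grip_force: 0.0
```

```bash
python3 - <<'E'
from h import *
drums(.05,(.35,.52,0,.4));drums(.055,(.5,.75,-.22,.2))
plan((.447,.0464,.145,45),(.447,.0464,.040,45))
E
```

```text
drum 370 11.2 [[0.4047 0.3456 0.05  ]]
drum 196 10.7 [[0.4065 0.2884 0.05  ]]
t 12.7 p [0.6665 0.1012 0.1466] w 0.0856 yaw 45.0
[-0.388, -0.233, 0.003, 0.0, -0.001, 0.0] rows 3.6
[-0.388, -0.233, 0.213, 0.0, -0.001, 0.0] rows 1.7
```

arm_command:
  commands:
    - [[1, -0.19, -0.11, 0, 0, 0, 0], [1, -0.388, -0.233, 0, 0, 0, 0], [1, -0.388, -0.233, 0, 0, 0, 0], [1, -0.388, -0.233, 0, 0, 0, 0], [1, -0.388, -0.233, 0, 0, 0, 0]]

```text
clock: 13.28
tool_pos: [0.4428, 0.045, 0.1447]
tool_rot: [-2.902, -1.202, 0.008]
wrist_force: [1.3, 0.2, 0.3]
gripper_width: 0.0856
grip_force: 0.0
```

```bash
python3 - <<'E'
from h import *
drums(.05,(.35,.52,0,.4));c=drums(.055,(.5,.75,-.22,.2));save(c,"t2.png");save(bot.capture("scene"),"s2.png")
plan((.447,.0464,.145,45),(.447,.0464,.040,45))
E
```

```text
drum 367 11.2 [[0.4046 0.3454 0.05  ]]
drum 362 11.0 [[0.4063 0.2855 0.05  ]]
drum 320 10.4 [[0.6669 0.1015 0.055 ]]
t 13.4 p [0.4477 0.0466 0.1457] w 0.0854 yaw 45.0
[-0.001, -0.001, 0.001, -0.0, -0.0, 0.001] rows 0.0
[-0.001, -0.001, 0.211, -0.0, -0.0, 0.001] rows 1.7
```

View pics/s2.png

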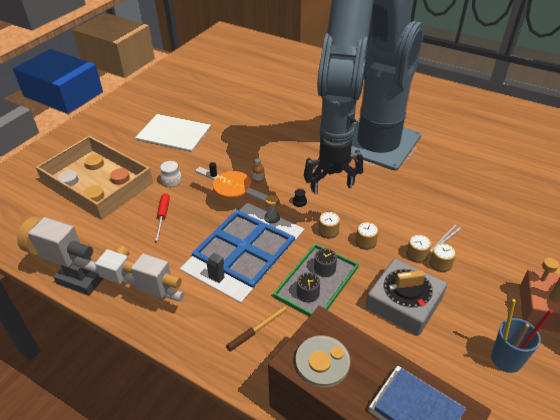

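The scene view shows both finished movements standing in the green tray at about (325,262) and (308,287), and the test tray empty. The third brass movement has been knocked next to the fourth, at (419,248) and (442,257).

arm_command:
  commands:
    - [[1, -0.001, -0.001, 0.12, 0, 0, 0], [1, -0.001, -0.001, 0.211, 0, 0, 0], [1, -0.001, -0.001, 0.211, 0, 0, 0], [1, -0.001, -0.001, 0.211, 0, 0, 0], [-1, -0.001, -0.001, 0.211, 0, 0, 0], [-1, -0.001, -0.001, 0.211, 0, 0, 0], [-1, -0.001, -0.001, 0.211, 0, 0, 0], [-1, -0.001, -0.001, 0.211, 0, 0, 0], [-1, -0.001, -0.001, 0.211, 0, 0, 0], [-1, -0.001, -0.001, 0.16, 0, 0, 0], [-1, -0.001, -0.001, 0.08, 0, 0, 0], [-1, -0.001, -0.001, -0.02, 0, 0, 0], [-1, -0.001, -0.001, -0.02, 0, 0, 0]]

```text
clock: 15.05
tool_pos: [0.4487, 0.0465, 0.1596]
tool_rot: [2.9, 1.202, 0.012]
wrist_force: [1.4, 0.6, -3.8]
gripper_width: 0.0528
grip_force: 64.6
```

```bash
python3 - <<'E'
from h import *
plan((.666,-.168,.155,45),(.666,-.168,.049,45))
E
```

```text
t 15.1 p [0.4487 0.0465 0.1596] w 0.0528 yaw 45.0
[0.004, 0.611, 0.012, 0.003, -0.004, 0.0] rows 4.9
[0.002, 0.609, 0.224, 0.003, -0.004, 0.0] rows 1.7
```

arm_command:
  commands:
    - [[-1, 0, 0.3, 0, 0, 0, 0], [-1, 0, 0.61, 0, 0, 0, 0], [-1, 0, 0.61, 0, 0, 0, 0], [-1, 0.003, 0.61, 0, 0, 0, 0], [-1, 0.003, 0.61, 0, 0, 0, 0], [-1, 0.003, 0.61, 0.012, 0, 0, 0], [-1, 0.003, 0.61, 0.12, 0, 0, 0], [-1, 0.003, 0.61, 0.19, 0, 0, 0], [-1, 0.003, 0.61, 0.222, 0, 0, 0], [-1, 0.003, 0.61, 0.222, 0, 0, 0], [-1, 0.003, 0.61, 0.228, 0, 0, 0]]

```text
clock: 16.42
tool_pos: [0.6613, -0.1662, 0.0456]
tool_rot: [-2.899, -1.203, 0.005]
wrist_force: [-20.3, 6.2, 46.7]
gripper_width: 0.0532
grip_force: 79.1
```

arm_command:
  commands:
    - [[-1, 0, 0, -0.01, 0, 0, 0], [-1, 0, 0, -0.02, 0, 0, 0], [-1, 0, 0, -0.02, 0, 0, 0]]

```text
clock: 16.8
tool_pos: [0.663, -0.1682, 0.0521]
tool_rot: [2.902, 1.203, 0.0]
wrist_force: [0.2, -0.5, -1.8]
gripper_width: 0.0528
grip_force: 74.1
```

```bash
python3 - <<'E'
from h import *
print(bot.get_obs()["wrist_force"])
c=bot.capture("scene")
a=cv2.resize(c["img"][190:300,170:310,::-1],None,fx=5,fy=5);cv2.imwrite("pics/b.png",a)
E
```

```text
[ 0.2020581  -0.4625598  -1.84583493]
```

View pics/b.png

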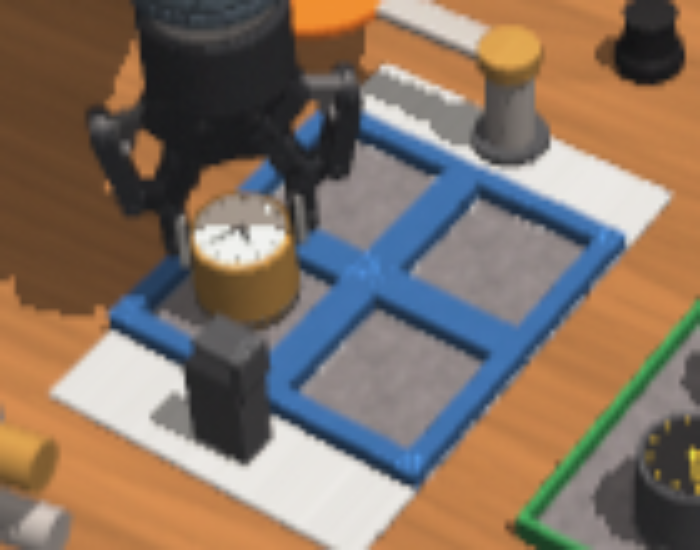

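The crop shows the brass drum inside the nest, just above the floor at (245,260). The force was only floor contact, so I'll release it.

arm_command:
  commands:
    - [[-1, 0, 0, 0.005, 0, 0, 0], [-1, 0, 0, 0.005, 0, 0, 0], [1, 0, 0, 0.005, 0, 0, 0], [1, 0, 0, 0.005, 0, 0, 0], [1, 0, 0, 0.005, 0, 0, 0], [1, 0, 0, -0.1, 0, 0, 0], [1, 0, 0, -0.21, 0, 0, 0], [1, 0, 0, -0.21, 0, 0, 0]]

```text
clock: 17.85
tool_pos: [0.6667, -0.1689, 0.1628]
tool_rot: [2.897, 1.201, 0.013]
wrist_force: [0.3, -0.3, 0.2]
gripper_width: 0.0852
grip_force: 0.0
```

```bash
python3 - <<'E'
from h import *
drums(.05,(.35,.52,0,.4))
plan((.4322,.1524,.145,45),(.4322,.1524,.040,45))
E
```

```text
drum 377 11.0 [[0.4311 0.1514 0.05  ]]
drum 365 11.2 [[0.4047 0.3456 0.05  ]]
drum 366 11.1 [[0.4062 0.2852 0.05  ]]
t 17.9 p [ 0.6647 -0.1686  0.1597] w 0.0852 yaw 45.0
[0.126, -0.783, 0.026, 0.003, -0.002, 0.0] rows 6.3
[0.125, -0.784, 0.236, 0.003, -0.002, 0.0] rows 1.7
```

arm_command:
  commands:
    - [[1, 0.06, -0.39, 0, 0, 0, 0], [1, 0.125, -0.784, 0, 0, 0, 0], [1, 0.125, -0.784, 0, 0, 0, 0], [1, 0.125, -0.784, 0, 0, 0, 0], [1, 0.125, -0.784, 0.02, 0, 0, 0], [1, 0.125, -0.784, 0.02, 0, 0, 0], [1, 0.125, -0.784, 0.02, 0, 0, 0], [1, 0.125, -0.784, 0.02, 0, 0, 0], [1, 0.125, -0.784, 0.236, 0, 0, 0], [1, 0.125, -0.784, 0.236, 0, 0, 0], [1, 0.125, -0.784, 0.236, 0, 0, 0], [1, 0.125, -0.784, 0.236, 0, 0, 0], [-1, 0.125, -0.784, 0.236, 0, 0, 0], [-1, 0.125, -0.784, 0.236, 0, 0, 0], [-1, 0.125, -0.784, 0.236, 0, 0, 0], [-1, 0.125, -0.784, 0.236, 0, 0, 0], [-1, 0.125, -0.784, 0.19, 0, 0, 0], [-1, 0.125, -0.784, 0.1, 0, 0, 0], [-1, 0.125, -0.784, 0, 0, 0, 0], [-1, 0.125, -0.784, 0, 0, 0, 0]]

```text
clock: 20.4
tool_pos: [0.4322, 0.1539, 0.1607]
tool_rot: [2.902, 1.203, 0.013]
wrist_force: [-0.5, 0.6, -2.9]
gripper_width: 0.0531
grip_force: 65.2
```

```bash
python3 - <<'E'
from h import *
drums(.055,(.52,.72,-.22,-.02))
plan((.668,-.070,.155,45),(.668,-.070,.049,45))
E
```

```text
drum 340 10.5 [[ 0.6593 -0.1699  0.055 ]]
t 20.4 p [0.4307 0.1532 0.1586] w 0.0534 yaw 45.0
[0.02, 0.651, 0.009, 0.001, -0.002, 0.0] rows 5.2
[0.019, 0.651, 0.221, 0.001, -0.002, 0.0] rows 1.7
```

arm_command:
  commands:
    - [[-1, 0.01, 0.32, 0, 0, 0, 0], [-1, 0.02, 0.649, 0, 0, 0, 0], [-1, 0.02, 0.649, 0, 0, 0, 0], [-1, 0.02, 0.649, 0, 0, 0, 0], [-1, 0.02, 0.649, 0, 0, 0, 0], [-1, 0.02, 0.649, 0, 0, 0, 0], [-1, 0.02, 0.649, 0.009, 0, 0, 0], [-1, 0.02, 0.649, 0.12, 0, 0, 0], [-1, 0.02, 0.649, 0.19, 0, 0, 0], [-1, 0.02, 0.649, 0.217, 0, 0, 0], [-1, 0.02, 0.649, 0.217, 0, 0, 0], [-1, 0.02, 0.649, 0.217, 0, 0, 0]]

```text
clock: 21.95
tool_pos: [0.6666, -0.0682, 0.0492]
tool_rot: [2.901, 1.205, 0.002]
wrist_force: [0.3, -0.2, -3.2]
gripper_width: 0.0531
grip_force: 65.1
```

arm_command:
  commands:
    - [[-1, 0, 0, 0.004, 0, 0, 0], [1, 0, 0, 0.004, 0, 0, 0], [1, 0, 0, 0.004, 0, 0, 0], [1, 0, 0, 0.004, 0, 0, 0], [1, 0, 0, -0.1, 0, 0, 0], [1, 0, 0, -0.21, 0, 0, 0], [1, 0, 0, -0.21, 0, 0, 0]]

```text
clock: 22.82
tool_pos: [0.6702, -0.0694, 0.1591]
tool_rot: [2.898, 1.201, 0.014]
wrist_force: [-0.3, 0.7, -0.6]
gripper_width: 0.0854
grip_force: 0.0
```

```bash
python3 - <<'E'
from h import *
drums(.05,(.35,.52,0,.4))
plan((.4059,.2852,.145,0),(.4059,.2852,.040,0),(.4059,.2852,.040,90),(.4059,.2852,.145,90))
E
```

```text
drum 373 11.2 [[0.4047 0.3456 0.05  ]]
drum 365 11.0 [[0.4063 0.2855 0.05  ]]
t 22.9 p [ 0.6681 -0.0694  0.1561] w 0.0855 yaw 45.0
[0.131, -0.872, 0.019, 0.001, -0.003, 0.5] rows 7.1
[0.13, -0.873, 0.229, 0.001, -0.003, 0.5] rows 1.7
[0.13, -0.873, 0.229, 0.003, -0.001, -0.5] rows 8.4
[0.131, -0.872, 0.019, 0.003, -0.001, -0.5] rows 1.7
```

arm_command:
  commands:
    - [[1, 0.065, -0.43, 0, 0, 0, -0.12], [1, 0.131, -0.875, 0, 0, 0, -0.5], [1, 0.131, -0.875, 0, 0, 0, -0.5], [1, 0.131, -0.875, 0, 0, 0, -0.5], [1, 0.131, -0.875, 0, 0, 0, -0.5], [1, 0.131, -0.875, 0.01, 0, 0, -0.5], [1, 0.131, -0.875, 0.019, 0, 0, -0.5], [1, 0.131, -0.875, 0.019, 0, 0, -0.5], [1, 0.131, -0.875, 0.019, 0, 0, -0.5], [1, 0.131, -0.875, 0.019, 0, 0, -0.5]]

```text
clock: 24.12
tool_pos: [0.4041, 0.2846, 0.1435]
tool_rot: [2.223, 2.219, -0.002]
wrist_force: [0.8, -0.8, -1.2]
gripper_width: 0.0856
grip_force: 0.0
```

```bash
python3 - <<'E'
from h import *
drums(.055,(.52,.72,-.22,-.02))
plan((.408,.2875,.040,90))
E
```

```text
drum 334 10.4 [[ 0.6646 -0.0698  0.055 ]]
drum 340 10.4 [[ 0.6596 -0.1699  0.055 ]]
t 24.2 p [0.4042 0.2846 0.1437] w 0.0850 yaw 89.9
[0.006, 0.008, 0.207, -0.0, 0.001, -0.001] rows 1.7
```

arm_command:
  commands:
    - [[1, 0.006, 0.008, 0.1, 0, 0, 0], [1, 0.006, 0.008, 0.207, 0, 0, 0], [1, 0.006, 0.008, 0.207, 0, 0, 0], [1, 0.006, 0.008, 0.207, 0, 0, 0], [-1, 0.006, 0.008, 0.207, 0, 0, 0], [-1, 0.006, 0.008, 0.207, 0, 0, 0], [-1, 0.006, 0.008, 0.207, 0, 0, 0], [-1, 0.006, 0.008, 0.207, 0, 0, 0], [-1, 0.006, 0.008, 0.207, 0, 0, 0], [-1, 0.006, 0.008, 0.16, 0, 0, 0], [-1, 0.006, 0.008, 0.08, 0, 0, 0], [-1, 0.006, 0.008, -0.02, 0, 0, 0], [-1, 0.006, 0.008, -0.02, 0, 0, 0]]

```text
clock: 25.8
tool_pos: [0.4093, 0.2909, 0.1579]
tool_rot: [2.22, 2.221, 0.012]
wrist_force: [0.3, -0.2, -2.9]
gripper_width: 0.0534
grip_force: 64.6
```

```bash
python3 - <<'E'
from h import *
print(bot.get_obs()["grip_force"])
plan((.57,-.069,.155,45),(.57,-.069,.049,45))
E
```

```text
64.6336841583252
t 25.8 p [0.4093 0.2909 0.1579] w 0.0534 yaw 90.0
[-0.72, 0.321, 0.005, 0.003, -0.004, 0.5] rows 6.3
[-0.721, 0.32, 0.217, 0.003, -0.004, 0.5] rows 1.7
```

arm_command:
  commands:
    - [[-1, -0.36, 0.16, 0, 0, 0, 0.25], [-1, -0.72, 0.321, 0, 0, 0, 0.5], [-1, -0.72, 0.321, 0, 0, 0, 0.5], [-1, -0.72, 0.321, 0, 0, 0, 0.5], [-1, -0.72, 0.321, 0, 0, 0, 0.5], [-1, -0.72, 0.321, 0, 0, 0, 0.5], [-1, -0.72, 0.321, 0, 0, 0, 0.5], [-1, -0.72, 0.321, 0, 0, 0, 0.5], [-1, -0.72, 0.321, 0, 0, 0, 0.5], [-1, -0.72, 0.321, 0.11, 0, 0, 0.5], [-1, -0.72, 0.321, 0.18, 0, 0, 0.5], [-1, -0.72, 0.321, 0.214, 0, 0, 0.5], [-1, -0.72, 0.321, 0.214, 0, 0, 0.5]]

```text
clock: 27.42
tool_pos: [0.568, -0.0685, 0.0471]
tool_rot: [-2.9, -1.207, -0.0]
wrist_force: [0.9, 0.0, -2.6]
gripper_width: 0.0528
grip_force: 75.1
```

arm_command:
  commands:
    - [[-1, 0, 0, 0.002, 0, 0, 0], [1, 0, 0, 0.002, 0, 0, 0], [1, 0, 0, 0.002, 0, 0, 0], [1, 0, 0, 0.002, 0, 0, 0], [1, 0, 0, -0.1, 0, 0, 0], [1, 0, 0, -0.21, 0, 0, 0], [1, 0, 0, -0.21, 0, 0, 0]]

```text
clock: 28.3
tool_pos: [0.5713, -0.0709, 0.1565]
tool_rot: [2.898, 1.201, 0.012]
wrist_force: [-0.1, -0.9, -0.4]
gripper_width: 0.0856
grip_force: 0.0
```

```bash
python3 - <<'E'
from h import *
drums(.05,(.35,.52,0,.4))
plan((.4065,.3490,.145,45),(.4065,.3490,.040,45))
E
```

```text
drum 370 11.2 [[0.4047 0.3456 0.05  ]]
t 28.4 p [ 0.5693 -0.0708  0.154 ] w 0.0853 yaw 45.0
[0.364, -0.824, 0.016, 0.002, -0.002, 0.0] rows 7.2
[0.363, -0.825, 0.226, 0.002, -0.002, 0.0] rows 1.7
```

arm_command:
  commands:
    - [[1, 0.18, -0.41, 0, 0, 0, 0], [1, 0.363, -0.825, 0, 0, 0, 0], [1, 0.363, -0.825, 0, 0, 0, 0], [1, 0.363, -0.825, 0, 0, 0, 0], [1, 0.363, -0.825, 0, 0, 0, 0], [1, 0.363, -0.825, 0.01, 0, 0, 0], [1, 0.363, -0.825, 0.01, 0, 0, 0], [1, 0.363, -0.825, 0.01, 0, 0, 0], [1, 0.363, -0.825, 0.12, 0, 0, 0], [1, 0.363, -0.825, 0.226, 0, 0, 0], [1, 0.363, -0.825, 0.226, 0, 0, 0], [1, 0.363, -0.825, 0.226, 0, 0, 0], [-1, 0.363, -0.825, 0.226, 0, 0, 0], [-1, 0.363, -0.825, 0.226, 0, 0, 0], [-1, 0.363, -0.825, 0.226, 0, 0, 0], [-1, 0.363, -0.825, 0.226, 0, 0, 0], [-1, 0.363, -0.825, 0.226, 0, 0, 0], [-1, 0.363, -0.825, 0.15, 0, 0, 0], [-1, 0.363, -0.825, 0.03, 0, 0, 0], [-1, 0.363, -0.825, 0, 0, 0, 0]]

```text
clock: 30.85
tool_pos: [0.4059, 0.3509, 0.1562]
tool_rot: [-2.9, -1.202, -0.01]
wrist_force: [0.8, 0.8, -3.9]
gripper_width: 0.0529
grip_force: 65.2
```

```bash
python3 - <<'E'
from h import *
drums(.055,(.52,.72,-.22,-.02))
plan((.568,-.166,.155,45),(.568,-.166,.048,45))
E
```

```text
drum 332 10.4 [[ 0.6649 -0.07    0.055 ]]
drum 335 10.4 [[ 0.6596 -0.1702  0.055 ]]
drum 347 10.6 [[ 0.5625 -0.0749  0.055 ]]
t 30.9 p [0.4059 0.3507 0.1561] w 0.0533 yaw 45.0
[-0.502, 0.96, -0.0, 0.0, -0.004, 0.0] rows 8.7
[-0.503, 0.96, 0.214, 0.0, -0.004, 0.0] rows 1.7
```

arm_command:
  commands:
    - [[-1, -0.25, 0.48, 0, 0, 0, 0], [-1, -0.503, 0.96, 0, 0, 0, 0], [-1, -0.503, 0.96, 0, 0, 0, 0], [-1, -0.503, 0.96, 0, 0, 0, 0], [-1, -0.503, 0.96, 0, 0, 0, 0], [-1, -0.503, 0.96, 0, 0, 0, 0], [-1, -0.503, 0.96, 0, 0, 0, 0], [-1, -0.503, 0.96, 0, 0, 0, 0], [-1, -0.503, 0.96, 0, 0, 0, 0], [-1, -0.503, 0.96, 0, 0, 0, 0], [-1, -0.503, 0.96, 0.1, 0, 0, 0], [-1, -0.503, 0.96, 0.17, 0, 0, 0], [-1, -0.503, 0.96, 0.21, 0, 0, 0], [-1, -0.503, 0.96, 0.21, 0, 0, 0]]

```text
clock: 32.65
tool_pos: [0.5656, -0.1663, 0.0459]
tool_rot: [-2.899, -1.205, 0.002]
wrist_force: [0.5, 0.2, -1.8]
gripper_width: 0.0532
grip_force: 76.6
```

arm_command:
  commands:
    - [[1, 0, 0, 0, 0, 0, 0], [1, 0, 0, 0, 0, 0, 0], [1, 0, 0, 0, 0, 0, 0], [1, 0, 0, -0.1, 0, 0, 0], [1, 0, 0, -0.27, 0, 0, 0], [1, 0.1, 0.3, -0.27, 0, 0, 0], [1, 0.1, 0.3, -0.27, 0, 0, 0], [1, 0.1, 0.3, -0.27, 0, 0, 0], [1, 0.1, 0.3, -0.27, 0, 0, 0]]

```text
clock: 33.78
tool_pos: [0.7092, -0.2397, 0.1819]
tool_rot: [2.901, 1.201, 0.002]
wrist_force: [-0.0, 0.2, 0.7]
gripper_width: 0.0854
grip_force: 0.0
```

```bash
python3 - <<'E'
from h import *
c=drums(.055,(.52,.72,-.22,-.02));P=cloud(c)
m=(P[:,:,2]>.1)&(P[:,:,2]<.125)&(abs(P[:,:,0]-.478)<.03)&(abs(P[:,:,1]+.311)<.03);print(m.sum(),np.nanmedian(P[m],0))
c=bot.capture("scene")
a=cv2.resize(c["img"][150:330,130:370,::-1],None,fx=3,fy=3);cv2.imwrite("pics/d.png",a)
plan((.6,-.2,.2,45))
E
```

```text
drum 334 10.3 [[ 0.6649 -0.0698  0.055 ]]
drum 335 10.4 [[ 0.6593 -0.1703  0.055 ]]
drum 353 10.7 [[ 0.5625 -0.1705  0.055 ]]
drum 351 10.6 [[ 0.562  -0.0749  0.055 ]]
0 [nan nan nan]
t 33.9 p [ 0.707  -0.2381  0.1815] w 0.0853 yaw 45.0
[-0.097, -0.205, -0.037, -0.001, 0.0, 0.0] rows 1.8
  return np.nanmean(a, axis, out=out, keepdims=keepdims)
```

View pics/d.png

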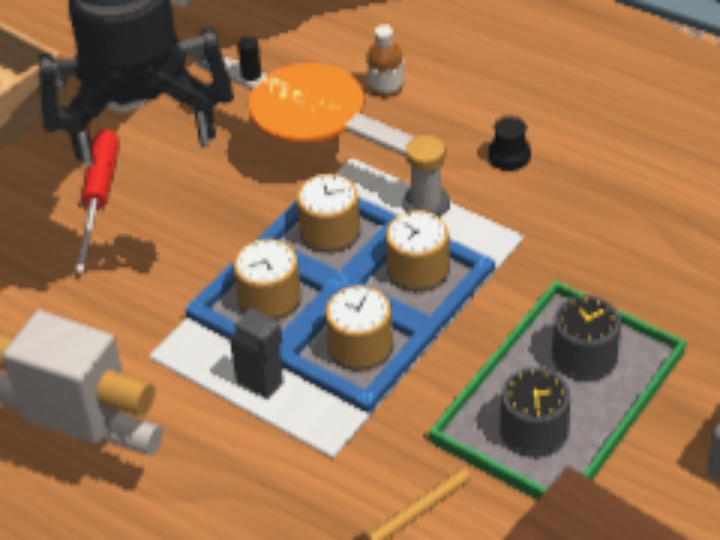

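The crop shows a white-dial movement standing in each of the four nests and both black ones in the green tray. Next is the bar: I'll cage the handle loosely between the fingers and swing it.

```bash
python3 - <<'E'
from h import *
plan((.478,-.311,.175,88),(.478,-.311,.105,88))
E
```

```text
t 33.9 p [ 0.707  -0.2381  0.1815] w 0.0853 yaw 45.0
[-0.427, -0.221, 0.013, -0.001, -0.0, -0.477] rows 4.0
[-0.427, -0.221, 0.153, -0.001, -0.0, -0.477] rows 1.1
```

arm_command:
  commands:
    - [[0.1, -0.2, -0.11, 0, 0, 0, -0.2], [0.1, -0.427, -0.221, 0.013, 0, 0, -0.477], [0.1, -0.427, -0.221, 0.013, 0, 0, -0.477], [0.1, -0.427, -0.221, 0.013, 0, 0, -0.477], [0.1, -0.427, -0.221, 0.013, 0, 0, -0.477], [0.1, -0.427, -0.221, 0.013, 0, 0, -0.477], [0.1, -0.427, -0.221, 0.08, 0, 0, -0.477], [0.1, -0.427, -0.221, 0.153, 0, 0, -0.477], [0.1, -0.427, -0.221, 0.153, 0, 0, -0.477], [0.1, -0.427, -0.221, 0.153, 0, 0, -0.477]]

```text
clock: 35.12
tool_pos: [0.4801, -0.3109, 0.1067]
tool_rot: [2.258, 2.182, 0.001]
wrist_force: [-0.5, 0.3, -0.1]
gripper_width: 0.0467
grip_force: 0.0
```

```bash
python3 - <<'E'
from h import *
hx,hy=.485,-.1144
plan(*[(hx+.199*np.cos(np.radians(t)),hy+.199*np.sin(np.radians(t)),.105,t+180) for t in (-84,-76,-68,-60,-52,-44,-36,-28,-20,-12)])
c=bot.capture("scene")
a=cv2.resize(c["img"][120:270,130:330,::-1],None,fx=4,fy=4);cv2.imwrite("pics/e.png",a)
E
```

```text
t 35.1 p [ 0.4801 -0.3109  0.1067] w 0.0467 yaw 88.0
[-0.001, 0.051, 0.003, 0.001, 0.0, -0.088] rows 0.7
[0.01, 0.106, 0.003, 0.001, 0.0, -0.177] rows 0.7
[0.029, 0.158, 0.004, 0.001, 0.0, -0.266] rows 0.7
[0.055, 0.207, 0.004, 0.001, 0.001, -0.355] rows 0.7
[0.088, 0.252, 0.004, 0.001, 0.001, -0.444] rows 0.7
[0.127, 0.292, 0.004, 0.001, 0.001, -0.533] rows 0.7
[0.17, 0.326, 0.004, 0.001, 0.001, -0.622] rows 0.7
[0.218, 0.354, 0.004, 0.001, 0.001, -0.711] rows 0.7
[0.27, 0.375, 0.004, 0.001, 0.001, -0.8] rows 0.7
[0.324, 0.388, 0.004, 0.001, 0.001, -0.888] rows 0.7
```

View pics/e.png

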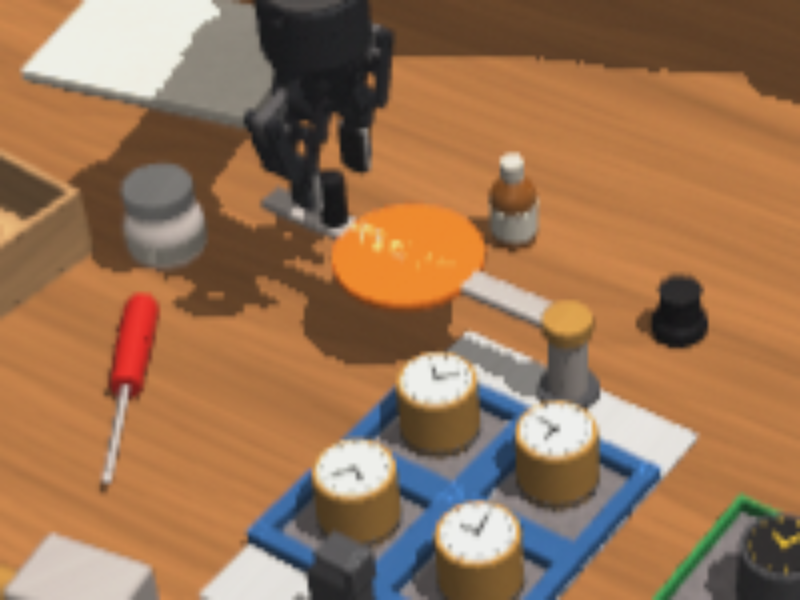

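The crop shows the black handle at (333,200) between the two fingers, so the arc can start.

arm_command:
  commands:
    - [[0.1, -0.001, 0.051, 0.003, 0, 0, -0.088], [0.1, -0.001, 0.051, 0.003, 0, 0, -0.088], [0.1, 0.01, 0.106, 0.003, 0, 0, -0.177], [0.1, 0.01, 0.106, 0.003, 0, 0, -0.177], [0.1, 0.029, 0.158, 0.003, 0, 0, -0.266], [0.1, 0.029, 0.158, 0.003, 0, 0, -0.266], [0.1, 0.055, 0.207, 0.003, 0, 0, -0.355], [0.1, 0.055, 0.207, 0.003, 0, 0, -0.355], [0.1, 0.088, 0.252, 0.003, 0, 0, -0.444], [0.1, 0.088, 0.252, 0.003, 0, 0, -0.444], [0.1, 0.127, 0.292, 0.003, 0, 0, -0.533], [0.1, 0.127, 0.292, 0.003, 0, 0, -0.533], [0.1, 0.17, 0.326, 0.003, 0, 0, -0.622], [0.1, 0.17, 0.326, 0.003, 0, 0, -0.622], [0.1, 0.218, 0.354, 0.003, 0, 0, -0.711], [0.1, 0.218, 0.354, 0.003, 0, 0, -0.711], [0.1, 0.27, 0.375, 0.003, 0, 0, -0.8], [0.1, 0.27, 0.375, 0.003, 0, 0, -0.8], [0.1, 0.324, 0.388, 0.003, 0, 0, -0.888], [0.1, 0.324, 0.388, 0.003, 0, 0, -0.888]]

```text
clock: 37.67
tool_pos: [0.6778, -0.1557, 0.104]
tool_rot: [-0.338, -3.123, -0.002]
wrist_force: [0.0, 0.5, -0.2]
gripper_width: 0.047
grip_force: 0.0
```

```bash
python3 - <<'E'
from h import *
hx,hy=.485,-.1144
plan(*[(hx+.199*np.cos(np.radians(t)),hy+.199*np.sin(np.radians(t)),.105,t+180) for t in (-6,-1.5,2,4,6)])
c=bot.capture("scene")
a=cv2.resize(c["img"][150:300,150:350,::-1],None,fx=4,fy=4);cv2.imwrite("pics/f.png",a)
E
```

```text
t 37.7 p [ 0.6778 -0.1557  0.104 ] w 0.0470 yaw 167.7
[-0.001, 0.042, -0.002, 0.001, -0.0, -0.07] rows 0.6
[0.004, 0.073, -0.002, 0.001, -0.0, -0.12] rows 0.4
[0.009, 0.097, -0.002, 0.001, -0.0, -0.159] rows 0.3
[0.012, 0.11, -0.002, 0.001, -0.0, -0.182] rows 0.2
[0.017, 0.124, -0.002, 0.001, -0.0, -0.204] rows 0.2
```

View pics/f.png

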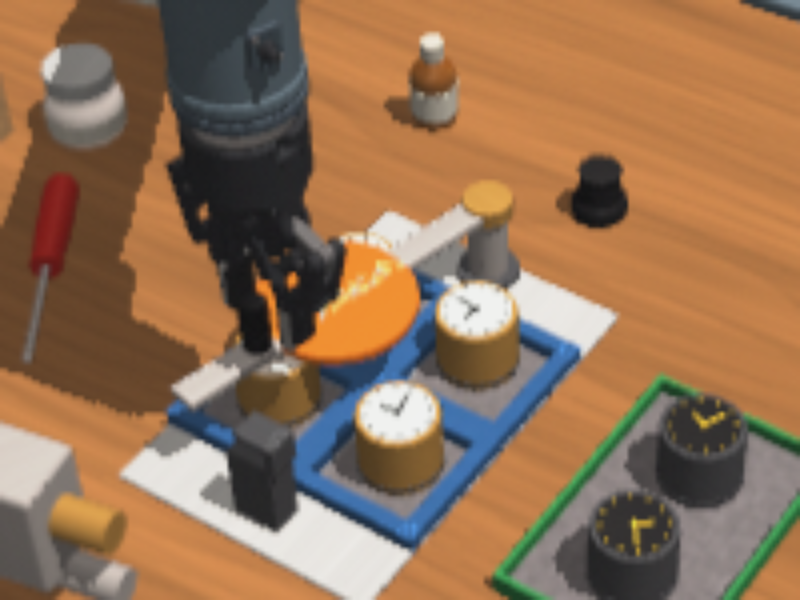

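The crop shows the bar following the gripper over the tray, its end at (200,380), just short of the catch at (260,450).

arm_command:
  commands:
    - [[0.1, 0, 0.042, -0.002, 0, 0, -0.07], [0.1, 0, 0.042, -0.002, 0, 0, -0.07], [0.1, 0.004, 0.073, -0.002, 0, 0, -0.12], [0.1, 0.004, 0.073, -0.002, 0, 0, -0.12], [0.1, 0.007, 0.085, -0.002, 0, 0, -0.14], [0.1, 0.007, 0.085, -0.002, 0, 0, -0.14], [0.1, 0.008, 0.092, -0.002, 0, 0, -0.14], [0.1, 0.008, 0.097, -0.002, 0, 0, -0.14], [0.1, 0.008, 0.097, -0.002, 0, 0, -0.14]]

```text
clock: 38.85
tool_pos: [0.6843, -0.1083, 0.1049]
tool_rot: [0.013, -3.141, 0.001]
wrist_force: [-1.0, -1.5, 0.5]
gripper_width: 0.0468
grip_force: 0.7
```

arm_command:
  commands:
    - [[0.1, 0, 0.006, 0, 0, 0, 0], [0.1, 0, 0.006, 0, 0, 0, 0], [0.1, 0, 0.012, 0, 0, 0, 0], [0.1, 0, 0.012, 0, 0, 0, 0]]

```text
clock: 39.35
tool_pos: [0.6844, -0.1079, 0.1048]
tool_rot: [0.008, -3.141, 0.011]
wrist_force: [0.3, -10.8, -0.2]
gripper_width: 0.0465
grip_force: 5.4
```

Pushing on now gives 11 N with no motion, so the bar is at its stop. Back off, lift clear and check.

arm_command:
  commands:
    - [[0.1, 0, -0.012, 0, 0, 0, 0], [0.1, 0, -0.02, 0, 0, 0, 0], [0.1, 0, -0.02, 0, 0, 0, 0], [0.1, 0, -0.02, -0.1, 0, 0, 0], [0.1, 0, -0.02, -0.2, 0, 0, 0], [0.3, 0, -0.02, -0.2, 0, 0, 0], [0.3, 0.2, 0.5, -0.2, 0, 0, 0], [0.3, 0.2, 0.5, -0.2, 0, 0, 0], [0.3, 0.2, 0.5, -0.2, 0, 0, 0], [0.3, 0.2, 0.5, -0.2, 0, 0, 0], [0.3, 0.2, 0.5, -0.2, 0, 0, 0]]

```text
clock: 40.72
tool_pos: [0.5795, 0.152, 0.2047]
tool_rot: [0.023, -3.14, -0.003]
wrist_force: [1.4, 0.5, -0.0]
gripper_width: 0.0558
grip_force: 0.0
```

```bash
python3 - <<'E'
from h import *
c=bot.capture("top");P=cloud(c)
m=(P[:,:,2]>.1)&(P[:,:,2]<.125)&(abs(P[:,:,0]-.685)<.03)&(abs(P[:,:,1]+.12)<.03);print(m.sum(),np.nanmedian(P[m],0))
m=(P[:,:,2]>.1)&(P[:,:,2]<.13)&(abs(P[:,:,0]-.57)<.045)&(abs(P[:,:,1]-.31)<.045);print(m.sum(),np.nanmedian(P[m],0))
c2=bot.capture("scene")
a=np.hstack([cv2.resize(c2["img"][170:300,170:300,::-1],(400,400)),cv2.resize(c["img"][125:245,240:360,::-1],(400,400))]);cv2.imwrite("pics/g.png",a)
plan((.570,.311,.17,130),(.570,.311,.17,-50))
E
```

```text
56 [ 0.68170497 -0.12175999  0.11489692]
196 [0.57125666 0.31063302 0.10978921]
t 40.8 p [0.5797 0.1523 0.2048] w 0.0558 yaw -179.1
[0.014, 0.318, 0.071, 0.001, -0.002, 0.566] rows 4.8
[0.014, 0.318, 0.071, 0.002, 0.001, -1.434] rows 16.8
```

View pics/g.png

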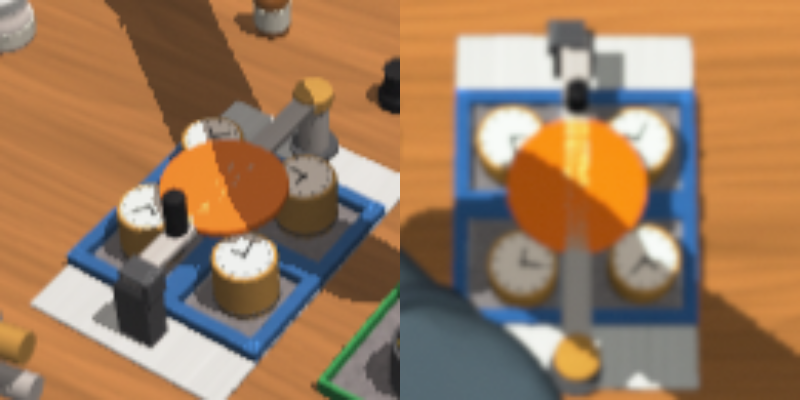

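The left half shows the bar end seated in the catch at (140,280) with the handle at (175,215). The right half (top view) shows the bar lying along the tray into the catch at (570,50), with all four movements under it. Now the knob.

arm_command:
  commands:
    - [[0.1, 0.014, 0.15, 0.03, 0, 0, 0.3], [0.1, 0.014, 0.318, 0.071, 0, 0, 0.564], [0.1, 0.014, 0.318, 0.071, 0, 0, 0.564], [0.1, 0.014, 0.318, 0.071, 0, 0, 0.564], [0.1, 0.014, 0.318, 0.071, 0, 0, 0.564], [0.1, 0.014, 0.318, 0.071, 0, 0, 0.564], [0.1, 0.014, 0.318, 0.071, 0, 0, 0.564], [0.1, 0.014, 0.318, 0.071, 0, 0, 0.564]]

```text
clock: 41.82
tool_pos: [0.5741, 0.3055, 0.1693]
tool_rot: [-1.333, -2.845, 0.0]
wrist_force: [0.0, 0.4, 0.3]
gripper_width: 0.0471
grip_force: 0.0
```

```bash
python3 - <<'E'
from h import *
plan((.570,.311,.104,129.6))
E
```

```text
t 41.8 p [0.5741 0.3055 0.1693] w 0.0471 yaw 129.8
[0.014, 0.001, 0.131, -0.0, -0.0, 0.002] rows 1.1
```

arm_command:
  commands:
    - [[0.1, 0.014, 0.001, 0.07, 0, 0, 0], [0.1, 0.014, 0.001, 0.131, 0, 0, 0], [0.1, 0.014, 0.001, 0.131, 0, 0, 0], [0.1, 0.014, 0.001, 0.131, 0, 0, 0], [-1, 0.014, 0.001, 0.131, 0, 0, 0], [-1, 0.014, 0.001, 0.131, 0, 0, 0], [-1, 0.014, 0.001, 0.131, 0, 0, 0], [-1, 0.014, 0.001, 0.131, 0, 0, 0], [-1, 0.014, 0.001, 0.131, 0, 0, 0]]

```text
clock: 42.95
tool_pos: [0.5711, 0.3124, 0.1056]
tool_rot: [1.334, 2.842, 0.004]
wrist_force: [0.5, 0.7, 6.0]
gripper_width: 0.0158
grip_force: 60.4
```

arm_command:
  commands:
    - [[-1, 0, 0, 0, 0, 0, -0.1], [-1, 0, 0, 0, 0, 0, -0.2], [-1, 0, 0, 0, 0, 0, -0.3], [-1, 0, 0, 0, 0, 0, -0.4], [-1, 0, 0, 0, 0, 0, -0.5], [-1, 0, 0, 0, 0, 0, -0.6], [-1, 0, 0, 0, 0, 0, -0.7], [-1, 0, 0, 0, 0, 0, -0.8], [-1, 0, 0, 0, 0, 0, -0.9], [-1, 0, 0, 0, 0, 0, -0.94], [-1, 0, 0, 0, 0, 0, -0.94], [-1, 0, 0, 0, 0, 0, -0.94]]

```text
clock: 44.45
tool_pos: [0.5712, 0.3135, 0.1056]
tool_rot: [-0.925, 2.998, 0.004]
wrist_force: [3.2, 4.0, 5.2]
gripper_width: 0.0159
grip_force: 60.3
```

```bash
python3 - <<'E'
from h import *
plan()
r=[]
for n,(a,b,d,e) in(("top",(95,170,170,245)),("scene",(360,450,245,335))):
    c=bot.capture(n);r.append(cv2.resize(c["img"][d:e,a:b,::-1],(400,400),interpolation=cv2.INTER_CUBIC))
cv2.imwrite("pics/k.png",np.hstack(r))
E
```

```text
t 44.5 p [0.5712 0.3135 0.1056] w 0.0159 yaw -145.7
```

View pics/k.png

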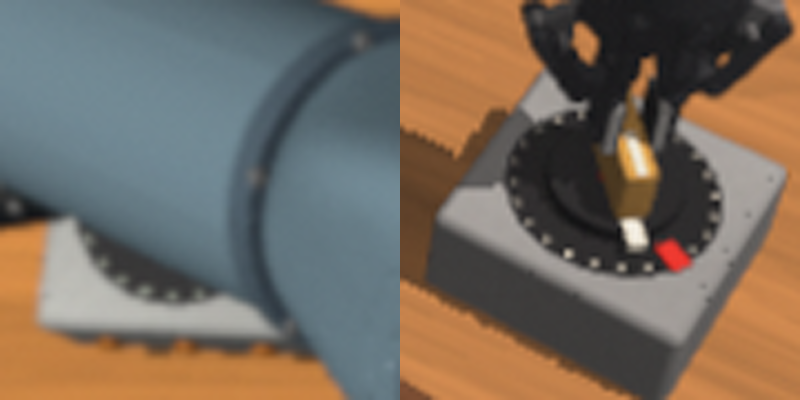

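The scene half shows the white pointer at crop (634,235), close to the red mark at (675,255) and still short of it. I'll compute both angles.

```bash
cat >> h.py <<'E'
def knob(ax=(.571,.3125)):
    c=bot.capture("scene");P=cloud(c);H=cv2.cvtColor(c["img"],cv2.COLOR_RGB2HSV).astype(int)
    for nm,m in(("red",((H[:,:,0]<8)|(H[:,:,0]>172))&(H[:,:,1]>170)&(H[:,:,2]>120)),("white",(H[:,:,1]<60)&(H[:,:,2]>165))):
        m=m.copy();m[:255]=0;m[330:]=0;m[:,:375]=0;m[:,440:]=0
        n,l,s,ce=cv2.connectedComponentsWithStats(m.astype(np.uint8))
        for i in range(1,n):
            if s[i,4]>=12:
                Q=np.nanmedian(P[l==i],0);zz=Q[2]
                X=plane(c,ce[i],zz)[0];d=X[:2]-ax
                print(nm,s[i,4],ce[i].round(1),X.round(4),"r %.4f ang %.1f"%(np.hypot(*d),np.degrees(np.arctan2(d[1],d[0]))))
E
python3 - <<'E'
from h import *
knob()
E
```

```text
red 34 [420.9 301.9] [0.5967 0.3537 0.0624] r 0.0486 ang 58.0
white 12 [390.9 268.9] [0.5382 0.2574 0.0603] r 0.0641 ang -120.8
white 145 [433.6 282.4] [0.5241 0.3589 0.0583] r 0.0660 ang 135.3
white 16 [412.7 279.3] [0.5838 0.3213 0.1093] r 0.0155 ang 34.5
white 96 [380.1 292.7] [0.6172 0.2633 0.0589] r 0.0675 ang -46.8
white 27 [412.2 296.7] [0.6005 0.3329 0.0719] r 0.0358 ang 34.6
```

arm_command:
  commands:
    - [[-1, 0, 0, 0, 0, 0, -0.09], [-1, 0, 0, 0, 0, 0, -0.18], [-1, 0, 0, 0, 0, 0, -0.262], [-1, 0, 0, 0, 0, 0, -0.262], [-1, 0, 0, 0, 0, 0, -0.262]]

```text
clock: 45.22
tool_pos: [0.5709, 0.3138, 0.1056]
tool_rot: [-1.518, 2.745, 0.003]
wrist_force: [2.6, 5.1, 5.6]
gripper_width: 0.0159
grip_force: 60.3
```

```bash
python3 - <<'E'
from h import *
plan();knob()
c=bot.capture("scene");cv2.imwrite("pics/k2.png",cv2.resize(c["img"][245:335,360:450,::-1],(540,540),interpolation=cv2.INTER_CUBIC))
E
```

```text
t 45.2 p [0.5709 0.3138 0.1056] w 0.0159 yaw -122.1
red 29 [421.2 302.3] [0.5976 0.3547 0.0624] r 0.0499 ang 57.8
white 140 [433.5 282.2] [0.5242 0.3585 0.0588] r 0.0656 ang 135.5
white 16 [415.3 278.3] [0.5775 0.3252 0.1087] r 0.0143 ang 62.8
white 54 [380.6 294.1] [0.6204 0.2659 0.0588] r 0.0679 ang -43.4
white 26 [418.3 295.1] [0.5888 0.3429 0.0714] r 0.0352 ang 59.7
```

View pics/k2.png

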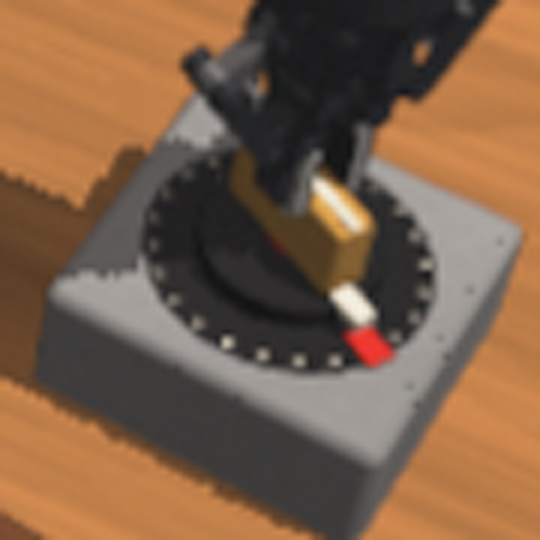

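The crop shows the white pointer (352,305) in line with the red mark (370,345). Now the pull straight up.

arm_command:
  commands:
    - [[-1, 0, 0, -0.01, 0, 0, 0], [-1, 0, 0, -0.02, 0, 0, 0], [-1, 0, 0, -0.03, 0, 0, 0], [-1, 0, 0, -0.03, 0, 0, 0], [-1, 0, 0, -0.036, 0, 0, 0], [-1, 0, 0, -0.036, 0, 0, 0]]

```text
clock: 46.08
tool_pos: [0.5706, 0.3133, 0.1201]
tool_rot: [-1.519, 2.746, 0.005]
wrist_force: [7.6, 10.8, -19.4]
gripper_width: 0.0157
grip_force: 60.5
```

arm_command:
  commands:
    - [[-1, 0, 0, -0.032, 0, 0, 0], [-1, 0, 0, -0.032, 0, 0, 0], [0.3, 0, 0, -0.032, 0, 0, 0], [0.3, 0, 0, -0.032, 0, 0, 0], [0.3, 0, 0, -0.032, 0, 0, 0], [0.3, 0, 0, -0.1, 0, 0, 0], [0.3, 0, 0, -0.25, 0, 0, 0], [0.3, 0, 0, -0.3, 0, 0, 0], [0.3, 0.3, 0, -0.3, 0, 0, 0], [0.3, 0.3, 0, -0.3, 0, 0, 0], [0.3, 0.3, 0, -0.3, 0, 0, 0], [0.3, 0.3, 0, -0.3, 0, 0, 0]]

```text
clock: 47.58
tool_pos: [0.4899, 0.1825, 0.2722]
tool_rot: [1.517, -2.75, 0.004]
wrist_force: [0.6, 0.6, -0.0]
gripper_width: 0.0555
grip_force: 0.0
```

```bash
python3 - <<'E'
from h import *
plan();knob()
c=bot.capture("scene");P=cloud(c)
m=(P[:,:,2]>.1)&(P[:,:,2]<.14)&(abs(P[:,:,0]-.57)<.04)&(abs(P[:,:,1]-.312)<.04);print(m.sum(),np.nanpercentile(P[m][:,2],[50,80,95]))
cv2.imwrite("pics/z.png",cv2.resize(c["img"][150:360,130:460,::-1],(792,504),interpolation=cv2.INTER_CUBIC))
E
```

```text
t 47.6 p [0.4899 0.1825 0.2722] w 0.0555 yaw -122.2
red 29 [421.2 302.3] [0.5974 0.3547 0.0622] r 0.0498 ang 57.9
white 15 [416.3 274.7] [0.5784 0.3255 0.1226] r 0.0150 ang 60.5
white 30 [417.6 294.8] [0.5887 0.3413 0.0715] r 0.0338 ang 58.4
317 [0.11997719 0.12329174 0.12500345]
```

View pics/z.png

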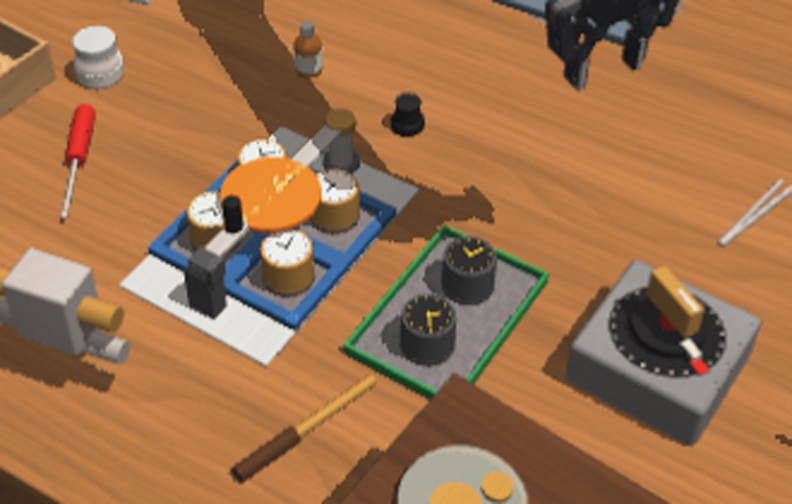

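The final view shows everything in place. The bar end is in the catch (205,275), and the four brass movements are in their nests. Both finished movements are in the green tray, and the raised knob's pointer meets the red mark at (695,358).

```bash
python3 -c "
from cell import bot
print(bot.job_done())"
```

```text
the job is handed in; nothing more can be done
None
```

I handed the job in at about 48 s: both finished movements are in the green tray, the four brass ones are in their nests under the shut bar, and the knob is at the red mark and pulled fully up; no verdict came back.

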